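# Touch-latch display door

## Task

The pink ball is shut behind one of the two small glass doors of the low display cabinet. Without picking the screw-top canister up, slide it along the shelf to the left or right until it stands wholly outside the width of the cabinet front, still upright; then press the ball's door near its free edge so that the push-to-open catch lets go and, when you take your hand away, the door springs ajar. Leave the other door shut and everything else where it is.

Things in the scene. Friction and masses are not known exactly. Their poses are not given: they have to be found in the camera images.
- cabinet: fixed low wooden display cabinet, 150 deep (x), 300 wide (y), 110 high, with clear glass top and back and a divider in its middle (y = 0); origin at the centre of its underside, +x to its back, +y to its left compartment, z up. Its front, with two flush glass doors in aluminium frames side by side, is at x = -0.075 and faces the robot. The side panels are 8 mm thick
- left_door (a joint): left (+y) door's upright hinge (cabinet x -0.069, y +0.14), rad: 0 shut, + swung out to the robot, - pressed in, stop -0.045. Push-to-open catch: stays shut until the free end is pressed in 3 to 5 mm (-0.04 rad; some 4 N at the press pad), then, let go, springs out by itself to about 0.45. Once released it does not latch again
- right_door (a joint): right (-y) door's upright hinge (cabinet x -0.069, y -0.14), rad: 0 shut, + swung out to the robot, - pressed in, stop -0.045. Push-to-open catch: stays shut until the free end is pressed in 3 to 5 mm (-0.04 rad; some 4 N at the press pad), then, let go, springs out by itself to about 0.45. Once released it does not latch again
- left_press (a point): centre of the dark round pad (18 dia) on the front (-x) face of the left door, near its free edge, 85 mm above the shelf, 25 below the door's top; shut, it lies at cabinet x -0.075, y +0.032; x points into the cabinet. Door 136 wide, 12 thick, 98 high (10 to 108 mm above the shelf), free edge at the cabinet's middle; fingers pointing down can push it level
- right_press (a point): centre of the dark round pad (18 dia) on the front (-x) face of the right door, near its free edge, 85 mm above the shelf, 25 below the door's top; shut, it lies at cabinet x -0.075, y -0.032; x points into the cabinet. Door 136 wide, 12 thick, 98 high (10 to 108 mm above the shelf), free edge at the cabinet's middle; fingers pointing down can push it level
- pink_ball_center (a point): centre of the pink silicone ball, 48 mm dia, lying loose in the left (+y) or right (-y) compartment
- cup: blue ceramic cup, 54 mm dia, 50 high, standing in the other compartment; origin at the centre of its underside
- canister: round screw-top plastic canister, white with an orange cap, 68 mm dia, 68 high, about 0.15 kg, standing on the shelf some 95 to 125 mm (centre) before the cabinet front; origin at the centre of its underside, z up its axis
- marble_rack: loose wooden marble rack with four marbles, 60 x 100 x 28; origin at the centre of its underside; stands to one side of the cabinet
- jacks_dish: loose round steel dish with brass jacks, 90 dia, 18 high; origin at the centre of its underside; stands to one side of the cabinet
There are look-alikes about, which are no part of the job. Of the things like the canister, leave any that is turquoise; of the rest the smaller one is meant.

How it is judged:
On the way, in this order (a step that is already met when the one before it is completed fails the run):
1. the canister stands upright beside, no longer before, the cabinet front ((y of canister in the frame of cabinet above 0.17 m or y of canister in the frame of cabinet below -0.17 m) and angle between canister's own z axis and vertical below 0.1 rad), for 0.2 s.
2. the door before the pink ball has sprung ajar (((y of pink_ball_center in the frame of cabinet above 0 m and value of joint left_door above 0.25 rad and value of joint right_door below 0.05 rad) or (y of pink_ball_center in the frame of cabinet below 0 m and value of joint right_door above 0.25 rad and value of joint left_door below 0.05 rad))), for 0.2 s.
At the end, for the whole second after the job is handed in: The canister stands upright and still on the shelf with its centre more than 170 mm to the left or right of the cabinet's middle; the door before the pink ball is open by more than 0.25 rad and the other by less than 0.05 rad (all of step 1 and height (world z) of canister below 0.005 m and linear speed of canister below 0.01 m/s and ((y of pink_ball_center in the frame of cabinet above 0 m and value of joint left_door above 0.25 rad and value of joint right_door below 0.05 rad) or (y of pink_ball_center in the frame of cabinet below 0 m and value of joint right_door above 0.25 rad and value of joint left_door below 0.05 rad))); the robot touches nothing.
It fails at once if the canister is lifted off the shelf (15 mm) (height (world z) of canister above 0.015 m).
It fails at once if the canister is knocked over (angle between canister's own z axis and vertical above 0.5 rad).
It fails at once if the wrong door is opened ((y of pink_ball_center in the frame of cabinet above 0 m and value of joint right_door above 0.1 rad) or (y of pink_ball_center in the frame of cabinet below 0 m and value of joint left_door above 0.1 rad)).
It fails at once if the cup or the ball is moved by more than 40 mm (distance of any of cup, pink_ball_center from where it was at the start of the episode above 0.04 m).
It fails at once if the marble rack or jacks dish is moved by more than 20 mm (distance of any of marble_rack, jacks_dish from where it was at the start of the episode above 0.02 m).
It also fails if it takes over 54 s, if anything falls off the work surface, if the arm or the gripper's body presses on something with over 40 N, if the wrist force passes 120 N, or if a joint passes its speed limit or range.

## Robot

A 7-joint arm with a two-finger parallel gripper is mounted at the origin on the work surface. World frame = base frame: x ahead of the robot, y to its left, z up, the work surface at z = 0. Lengths are in m, angles in rad, forces in N, time in s.
With the tool pointing down it reaches from about 0.4 to 0.875 m from the base axis. Payload 19.3 kg.
Tool frame: the origin (TCP) lies at the very end of the fingers, on their centre line; the grasp point (between the pads) lies 19 mm behind it; z points along the fingers, y is the line along which they close (so a half turn about z gives the same grasp; the last joint's range is limited). The gripper opens to 85 mm and grips with 20 to 120 N. Pads are 22 mm wide; open, the fingers measure 114 mm over their backs; the gripper's body (76 mm by 85 mm) begins 54 mm behind the grasp point. The pads swing forward as they close: fully open they stand 13 mm farther back than shut.
Start: joints at [-0.07, 0.521, -0.036, 1.599, 0.021, 1.021, -0.113], TCP at [0.625, -0, 0.231] pointing down, gripper open.
Joint ranges: [-2.91, 2.91], [-0.3, 2.13], [-1.5, 1.42], [0.17, 2.43], [-1.26, 4.41], [0.16, 1.93], [-2.52, 2.52]. Speed limits (rad/s): [1.89, 1.89, 2.39, 2.39, 3.01, 3.01, 3.01].

## Interface

Orientations are given as [roll, pitch, yaw] about the fixed x, y, z axes, in that order (R = Rz(yaw) Ry(pitch) Rx(roll)).
In Python, from workcell import bot gives the robot as it stands.
- The arm moves only by the tool jog_arm, never from a script. Its argument "motion" is a list of rows, each a list of 5 numbers: the shift along the tool's x, y, z scaled (see below), then the turn about the tool's z scaled (see below), then the opening, from 0 (shut) to 1 (fully open). A call has 1 to 12 rows; each row shifts and turns the commanded pose from where the row before left it, along the tool's axes as they then stand; what a row does not reach is not made up. The controller multiplies each number of a shift by 30 mm and each number of a turn by 0.08 rad. A row lasts 1/10 s, in which the tool goes at most 50 mm and 8.59 degrees, less where a joint would pass 70% of its speed; a pose out of reach is approached as far as the arm can. A call with a number of a shift or a turn outside -1 to 1 is refused whole. A call with a gripper value outside its range is refused whole. The fingers move at their own pace and stop on an object; "newtons" is the grip in N (left out, the last holds). Time passes only in rows, so rows that do not move let the fingers close. It gives the time, the measured TCP pose, the force, the opening and the grip force at its end, in the units of the state.
- bot.observe(): the state, without advancing time (a new reading comes with each control period).
- bot.grab_frame(name): name is "scene" or "side" or "wrist"; returns a dict with "pixels" (480x640x3 uint8, red, green, blue), "fovy" (degrees; the focal length in pixels is half the picture's height over the tangent of half this angle, whatever the lens; pixels are square), "cx", "cy" (the principal point, pixels), "rvec" (rotation vector, rad) and "tvec" (3), from world to camera coordinates, as OpenCV has them; the wrist camera has in their place "mount" (4x4, takes a point from camera to tool coordinates, whose origin is the TCP and whose axes are the flange's). Camera axes: x right, y down, z forward; pixel columns grow to the right and rows downward; lengths in m; the calibration is good to about 2 mm. A picture is of the moment at which its call begins: read the wrist's pose just before it. There is no depth.
- bot.job_done(): hands the job in; it is judged then, once.
The state is a dict: "clock": time; "qpos": joint angles; "qd": joint speeds; "joint_efforts": joint torques, N m; "position": TCP position; "tool_rot": TCP orientation; "force": force on the tool from outside, world axes, zero at the start; "moment": the same for the moment, N m; "grip_width": finger opening in m; "finger_force": force on a finger pad.
Only numpy, scipy, OpenCV 4.12 (cv2) and the standard library are available. Lean on these libraries where they do the work, as an engineer would, in place of code of your own. Each camera call takes 0.05 s, during which the arm holds its last target. There are 200 camera calls.

## Working session

There is one attempt and no reset: what is moved stays moved. The work goes in short steps, Python scripts to look and compute and a tool call to move; the robot and the scene stay as the last step left them, time stands still between calls to the robot, and variables do not carry over. Pictures are saved under pics/ and viewed, at most 10 in all, crops included, and the job is handed in when it is done.

Besides the shell and the picture viewer there is one more tool, called after "Emit:" as a command line: name --pt "numbers of a row" for each row, then --argument value for the rest. jog_arm: Moves the arm, as the interface text tells. Shifts and turns lie within -1 to 1; 1 stands for 30 mm of shift or 0.08 rad of turn. Its arguments: {"type":"object","properties":{"motion":{"type":"array","items":{"type":"array","items":{"type":"number"}}},"newtons":{"type":"number"}},"required":["motion"]}

```bash
mkdir -p pics; python3 - <<'E'
from workcell import bot
import cv2,pickle
s=bot.observe();print(s)
for n in("scene","side"):
    f=bot.grab_frame(n);pickle.dump(f,open(n+".pkl","wb"));cv2.imwrite(f"pics/{n}0.png",f["pixels"][...,::-1]);print(n,f["fovy"],f["cx"],f["cy"],f["rvec"],f["tvec"])
E
```

```text
{'clock': 0.0, 'qpos': array([-0.07020801,  0.52199846, -0.03631985,  1.60000216,  0.02119307,
        1.02108885, -0.11280957]), 'qd': array([-1.23550679e-05,  6.40661118e-04,  4.42214011e-04, -8.06383254e-04,
        4.19639943e-04,  6.09746014e-04, -2.76129517e-04]), 'joint_efforts': array([-4.24098413e-03, -9.27110124e+01,  1.97758444e+00, -3.69928443e+01,
        1.76317629e-02,  8.19846697e-03, -6.58496788e-05]), 'position': array([ 6.24667376e-01, -3.40594565e-05,  2.30737596e-01]), 'tool_rot': array([-3.14048324e+00,  7.69700204e-05,  1.57077455e+00]), 'force': array([ 0.71240745, -0.68523021,  0.2285568 ]), 'moment': array([-0.04288182,  0.00936649, -0.04296569]), 'finger_force': 0.0, 'grip_width': 0.08510206254993233}
scene 50.85175365501425 316.11858306883147 243.52511449313602 [ 1.13699854  2.43688108 -0.88399064] [ 0.35463316 -0.26672249  1.5214025 ]
side 46.66703636188758 314.4871004069562 237.51554384246333 [ 2.23565474 -0.76572986  0.30488096] [-0.43444058  0.30485404  0.89254627]
```

View pics/scene0.png

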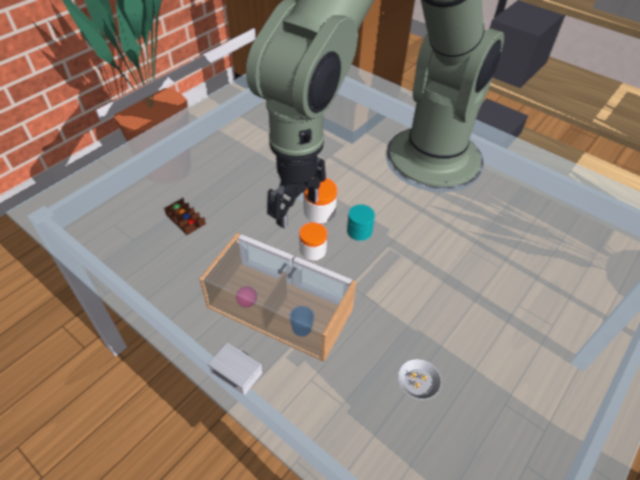

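View pics/side0.png

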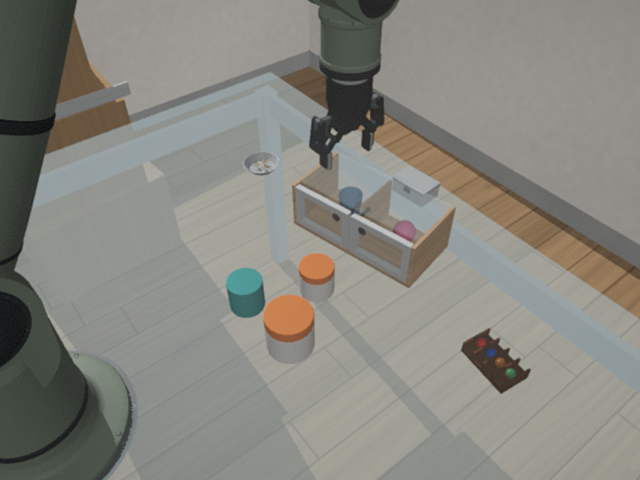

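In both views there are two white and orange canisters and a turquoise one. They are at side px (317,277) small, (289,330) large and (246,293) turquoise. The small one nearest the cabinet fits "smaller, not turquoise". The ball is in the compartment on the right in the side view, at (404,231), and the cup is in the left one at (350,200). I'll confirm with a crop.

```bash
cat > h.py <<'E'
import numpy as np,cv2,pickle
def load(n): return pickle.load(open(n+".pkl","rb"))
def cam(f):
    F=240/np.tan(np.radians(f["fovy"])/2)
    K=np.array([[F,0,f["cx"]],[0,F,f["cy"]],[0,0,1.]])
    return K,cv2.Rodrigues(np.array(f["rvec"],float))[0],np.array(f["tvec"],float)
def onplane(f,uv,z):
    K,R,t=cam(f);c=-R.T@t;d=R.T@np.linalg.inv(K)@[*uv,1];return c+d*(z-c[2])/d[2]
def tri(fs,uvs):
    Ps=[K@np.c_[R,t] for K,R,t in map(cam,fs)]
    X=cv2.triangulatePoints(*Ps,*[np.array(u,float).reshape(2,1) for u in uvs]);return (X[:3]/X[3]).ravel()
def proj(f,X):
    K,R,t=cam(f);return cv2.projectPoints(np.atleast_2d(np.array(X,float)),np.array(f["rvec"],float),t,K,None)[0].reshape(-1,2)
E
python3 - <<'E'
from h import *
s,d=load("scene"),load("side")
c=cv2.resize(d["pixels"][140:370,215:475,::-1],None,fx=2.6,fy=2.6,interpolation=cv2.INTER_CUBIC);cv2.imwrite("pics/side_crop.png",c)
c=cv2.resize(s["pixels"][165:365,190:440,::-1],None,fx=3,fy=3,interpolation=cv2.INTER_CUBIC);cv2.imwrite("pics/scene_crop.png",c)
print("small",onplane(d,(317,266),.068),onplane(s,(313,234),.068))
print("big",onplane(d,(289,317),.085));print("turq",onplane(d,(246,280),.07),onplane(s,(362,213),.07))
print("ball",tri([s,d],[(246,297),(404,231)]));print("cup",tri([s,d],[(302,321),(350,200)]))
print("dish",onplane(s,(419,379),.01),"rack",onplane(s,(185,216),.014))
E
```

```text
small [ 0.52225301 -0.0422157   0.068     ] [ 0.52720027 -0.03572147  0.068     ]
big [ 0.40407813 -0.11833929  0.085     ]
turq [0.39759132 0.00912194 0.07      ] [0.39521613 0.01366401 0.07      ]
ball [ 0.74594989 -0.04916232  0.03196688]
cup [0.71588845 0.09075266 0.03943253]
dish [0.65159689 0.35346151 0.01      ] rack [ 0.6593969  -0.36043727  0.014     ]
```

View pics/side_crop.png

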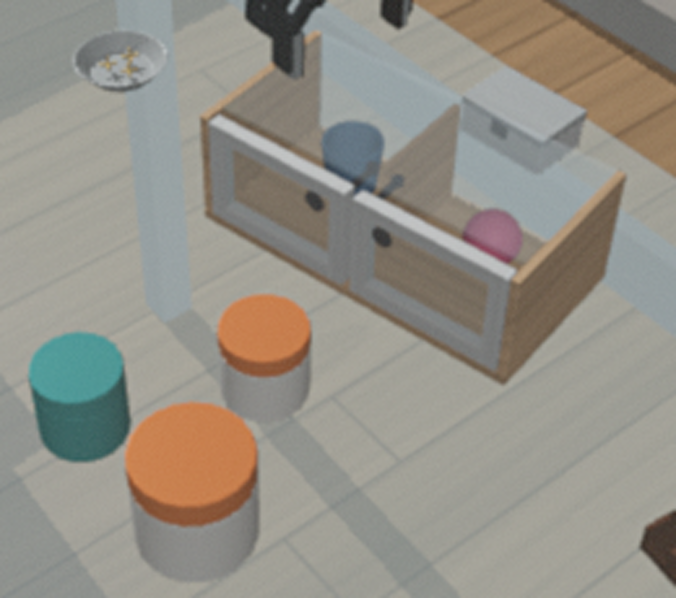

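View pics/scene_crop.png

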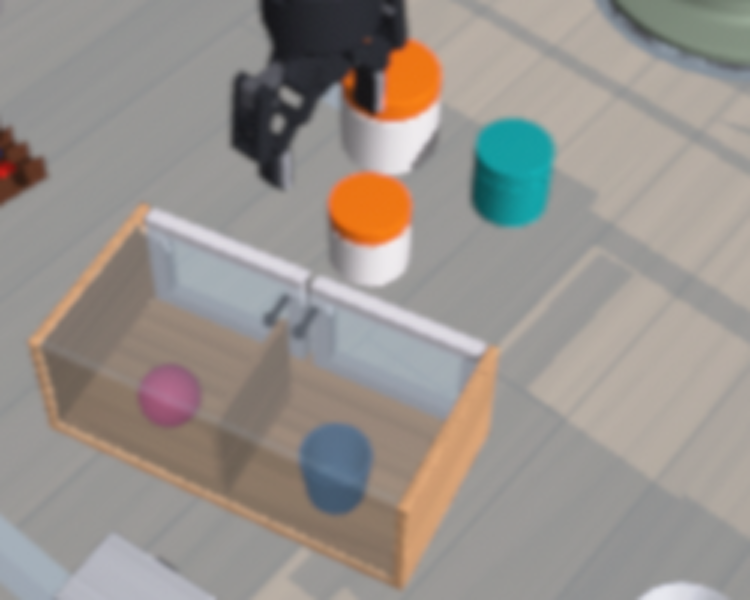

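```bash
python3 - <<'E'
from h import *
from scipy.optimize import least_squares
s,d=load("scene"),load("side")
sc=lambda a:np.array(a)/2.6+[215,140]; cc=lambda a:np.array(a)/3+[190,165]
x,y,h=.075,.15,.110
D=[((-x,y,h),(203,120)),((-x,y,0),(208,215)),((-x,-y,0),(504,380)),((x,-y,h),(624,176)),((-x,.032,.085),(314,201)),((-x,-.032,.085),(381,237))]
S=[((-x,-y,h),(147,207)),((x,-y,h),(33,343)),((-x,y,h),(497,350)),((x,y,h),(403,508)),((x,y,0),(402,585)),((x,-y,0),(55,425))]
def T(p,P):
    c,q=np.cos(p[2]),np.sin(p[2]);P=np.array(P);return np.c_[P[:,0]*c-P[:,1]*q+p[0],P[:,0]*q+P[:,1]*c+p[1],P[:,2]]
def r(p):
    return np.concatenate([(proj(f,T(p,[a for a,_ in L]))-[g(b) for _,b in L]).ravel() for f,L,g in((d,D,sc),(s,S,cc))])
o=least_squares(r,[.72,0,0],loss="soft_l1");p=o.x;print("cab",p,np.round(r(p),1))
obs=[]
for f,uv in((d,(317,266)),(s,(313,234))):
    hsv=cv2.cvtColor(f["pixels"],cv2.COLOR_RGB2HSV);m=((hsv[...,0]<14)&(hsv[...,1]>175)&(hsv[...,2]>100)).astype(np.uint8)
    _,l,st,_=cv2.connectedComponentsWithStats(m);q=st[l[uv[1],uv[0]]];print(q);obs+=[q[0]-.5,q[0]+q[2]-.5,q[1]-.5]
a=np.linspace(0,2*np.pi,100)
def rc(c):
    P=np.c_[c[0]+.034*np.cos(a),c[1]+.034*np.sin(a),0*a+.068];o=[]
    for f in(d,s):
        u=proj(f,P);o+=[u[:,0].min(),u[:,0].max(),u[:,1].min()]
    return np.array(o)-obs
o=least_squares(rc,[.525,-.04]);print("can",o.x,rc(o.x))
c,q=np.cos(p[2]),np.sin(p[2]);Ri=np.array([[c,q],[-q,c]])
for n,v in(("can",o.x),("ball",(.746,-.049)),("cup",(.716,.091)),("big",(.404,-.118)),("turq",(.397,.011)),("rack",(.659,-.36)),("dish",(.652,.353))):print(n,"in cab",Ri@(np.array(v)-p[:2]))
for n,P in(("padR",(-x,-.032,.085)),("padL",(-x,.032,.085)),("R",(-.18,-.2,0)),("L",(-.18,.2,0))):print(n,T(p,[P]))
E
```

```text
cab [0.70412637 0.01291817 0.22288792] [-1.9 -1.9 -1.7  0.5 -0.6  2.3  0.7 -0.8  0.  -0.1  0.  -0.2 -2.1 -2.4
 -2.4 -1.   0.6 -1.1  1.   1.2 -0.3  1.9 -2.1  0.2]
[     0      0    640    480 307200]
[300 223  26  23 377]
can [0.70701932 0.155529  ] [ 313.65685845 -295.75239045  168.18315288   12.42659257   19.18452781
   91.79940308]
can in cab [0.03434509 0.13844361]
ball in cab [ 0.02715098 -0.06964256]
cup in cab [0.02883967 0.0735257 ]
big in cab [-0.32164126 -0.06133763]
turq in cab [-0.29995303  0.06601865]
rack in cab [-0.12644254 -0.3537183 ]
dish in cab [0.02433715 0.34319165]
padR [[ 0.63805513 -0.03486877  0.085     ]]
padL [[0.62390812 0.02754807 0.085     ]]
R [[ 0.5727884  -0.22192292  0.        ]]
L [[0.48436959 0.16818234 0.        ]]
```

```bash
python3 - <<'E'
from h import *
from scipy.optimize import least_squares
s,d=load("scene"),load("side");obs=[]
for f,uv in((d,(317,268)),(s,(313,234))):
    hsv=cv2.cvtColor(f["pixels"],cv2.COLOR_RGB2HSV);print(hsv[uv[1],uv[0]]);m=((hsv[...,0]<14)&(hsv[...,1]>130)&(hsv[...,2]>100)).astype(np.uint8)
    _,l,st,_=cv2.connectedComponentsWithStats(m);q=st[l[uv[1],uv[0]]];print(q);obs+=[q[0]-.5,q[0]+q[2]-.5,q[1]-.5]
a=np.linspace(0,2*np.pi,100)
def rc(c):
    P=np.c_[c[0]+.034*np.cos(a),c[1]+.034*np.sin(a),0*a+.068];o=[]
    for f in(d,s):
        u=proj(f,P);o+=[u[:,0].min(),u[:,0].max(),u[:,1].min()]
    return np.array(o)-obs
o=least_squares(rc,[.525,-.04]);v=o.x;print("can",v,rc(v))
p=[.704,.0129,.223];c,q=np.cos(p[2]),np.sin(p[2]);print(np.array([[c,q],[-q,c]])@(v-p[:2]))
E
```

```text
[ 12 155 199]
[299 254  35  30 855]
[ 13 235 238]
[300 222  27  25 428]
can [ 0.5206123  -0.04126214] [-0.60414737  0.6175762  -0.39220377 -0.56806807  0.52550173 -0.46480698]
[-0.19082502 -0.01226364]
```

The crop confirms the small white and orange canister, at about (0.521, -0.041). The ball is behind the right door. I'll go above the canister and turn the fingers along the cabinet front.

Emit:
jog_arm --pt "-0.27 -0.69 0 0 1" --pt "-0.27 -0.69 0 0 1" --pt "-0.27 -0.69 0 0 1" --pt "-0.28 -0.69 0 0 1" --pt "-0.28 -0.7 0 0 1" --pt "0 0 0 0.99 1" --pt "0 0 0 0.99 1" --pt "0 0 0 0.99 1" --pt "0 0 0 0.99 1" --pt "0 0 0 0.99 1" --pt "0 0 0 0.99 1" --pt "0 0 0 0.99 1"

```text
clock: 1.3
position: [0.521, -0.0411, 0.2311]
tool_rot: [-3.141, 0.0, 1.013]
force: [-0.0, -0.5, -0.5]
grip_width: 0.0857
finger_force: 0.0
```

Emit:
jog_arm --pt "0 0 0 0.99 1" --pt "0 0 0 0.99 1" --pt "0 0 0 0.99 1" --pt "0 0 0 0.99 1" --pt "0 0 0 0.99 1" --pt "0 0 0 0.99 1" --pt "0 0 0 0.99 1" --pt "0 0 0 0.99 1" --pt "0 0 0 0.99 1" --pt "0 0 0 0.99 1" --pt "0 0 0 0 1" --pt "0 0 0 0 1"

```text
clock: 2.5
position: [0.5211, -0.041, 0.2312]
tool_rot: [3.142, 0.0, 0.227]
force: [-0.3, -0.8, 0.7]
grip_width: 0.0859
finger_force: 0.0
```

```bash
python3 - <<'E'
from workcell import bot
from h import *
from scipy.spatial.transform import Rotation as Ro
s=bot.observe();print(s["clock"],s["position"],s["tool_rot"])
f=bot.grab_frame("wrist");cv2.imwrite("pics/w1.png",f["pixels"][...,::-1])
M=np.array(f["mount"]);R=Ro.from_euler("xyz",s["tool_rot"]).as_matrix();F=240/np.tan(np.radians(f["fovy"])/2)
C=R@M[:3,3]+s["position"]
hsv=cv2.cvtColor(f["pixels"],cv2.COLOR_RGB2HSV);m=((hsv[...,0]<14)&(hsv[...,1]>130)&(hsv[...,2]>100)).astype(np.uint8)
n,l,st,ce=cv2.connectedComponentsWithStats(m)
for i in range(1,n):
    if st[i,4]<500:continue
    d=R@M[:3,:3]@[(ce[i,0]-f["cx"])/F,(ce[i,1]-f["cy"])/F,1];print(st[i],ce[i],C+d*(.068-C[2])/d[2])
E
```

```text
2.5 [ 0.5211066  -0.04101193  0.23117609] [3.14158165e+00 3.04442355e-04 2.26995722e-01]
[ 283  181   71   70 3821] [318.01674954 216.06909186] [ 0.52421991 -0.04195834  0.068     ]
[ 320  298   84   81 5214] [360.24817798 339.16052934] [ 0.40077422 -0.11760943  0.068     ]
```

View pics/w1.png

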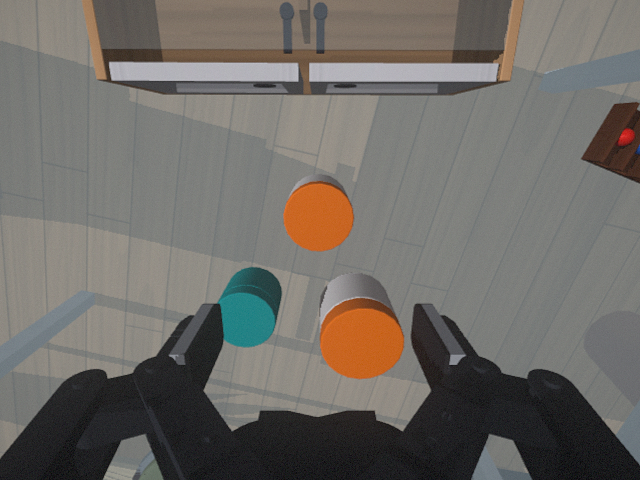

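The wrist view shows the small canister at (318,216), centred between the fingers, with the doors level at the top and the fingers parallel to the front. I'll descend and grip gently.

Emit:
jog_arm --pt "0.07 0 0.9 0 1" --pt "0 0 0.9 0 1" --pt "0 0 0.9 0 1" --pt "0 0 0.9 0 1" --pt "0 0 0.9 0 1" --pt "0 0 0.9 0 1" --pt "0 0 0.9 0 1" --pt "0 0 0.6 0 1" --pt "0 0 0.3 0 1" --pt "0 0 0 0 1" --newtons 20

```text
clock: 3.55
position: [0.5227, -0.0407, 0.0145]
tool_rot: [-3.141, 0.002, 0.225]
force: [0.6, 1.5, 0.3]
grip_width: 0.0857
finger_force: 0.0
```

Emit:
jog_arm --pt "0 0 0 0 0.7" --pt "0 0 0 0 0.7" --pt "0 0 0 0 0.7" --pt "0 0 0 0 0.7" --pt "0 0 0 0 0.7" --pt "0 0 0 0 0.7" --newtons 20

```text
clock: 4.15
position: [0.5238, -0.0406, 0.0162]
tool_rot: [3.141, -0.001, 0.225]
force: [-3.0, -0.7, 9.5]
grip_width: 0.0674
finger_force: 23.7
```

Emit:
jog_arm --pt "0 -0.1 0 0 0.7" --pt "0 -0.3 0 0 0.7" --pt "0 -0.4 0 0 0.7" --pt "0 -0.4 0 0 0.7" --pt "0 -0.4 0 0 0.7" --pt "0 -0.4 0 0 0.7" --pt "0 -0.4 0 0 0.7" --pt "0 -0.4 0 0 0.7" --pt "0 -0.4 0 0 0.7" --pt "0 -0.4 0 0 0.7" --pt "0 -0.4 0 0 0.7" --pt "0 -0.4 0 0 0.7"

```text
clock: 5.35
position: [0.4947, 0.088, 0.0162]
tool_rot: [3.141, -0.002, 0.224]
force: [1.1, -5.1, 7.0]
grip_width: 0.0676
finger_force: 23.7
```

Emit:
jog_arm --pt "0 -0.4 0 0 0.7" --pt "0 -0.4 0 0 0.7" --pt "0 -0.4 0 0 0.7" --pt "0 -0.4 0 0 0.7" --pt "0 -0.4 0 0 0.7" --pt "0 -0.4 0 0 0.7" --pt "0 -0.3 0 0 0.7" --pt "0 0 0 0 0.7" --pt "0 0 0 0 0.7"

```text
clock: 6.25
position: [0.4763, 0.1684, 0.0163]
tool_rot: [-3.14, -0.002, 0.226]
force: [-1.6, 4.7, 8.8]
grip_width: 0.0675
finger_force: 23.8
```

Emit:
jog_arm --pt "0 0 0 0 0.85" --pt "0 0 0 0 1" --pt "0 0 0 0 1" --pt "0 0 0 0 1" --pt "0 0 0 0 1" --pt "0 0 -0.3 0 1" --pt "0 0 -0.8 0 1" --pt "0 0 -0.9 0 1" --pt "0 0 -0.9 0 1" --pt "0 0 -0.9 0 1" --pt "0 0 -0.9 0 1" --pt "0 0 -0.9 0 1"

```text
clock: 7.45
position: [0.4756, 0.1668, 0.1851]
tool_rot: [-3.141, -0.0, 0.224]
force: [0.3, -0.6, -1.1]
grip_width: 0.0854
finger_force: 0.0
```

```bash
python3 - <<'E'
from workcell import bot
from h import *
from scipy.spatial.transform import Rotation as Ro
s=bot.observe();print(s["clock"],s["position"],s["tool_rot"])
f=bot.grab_frame("wrist");cv2.imwrite("pics/w2.png",f["pixels"][...,::-1])
M=np.array(f["mount"]);R=Ro.from_euler("xyz",s["tool_rot"]).as_matrix();F=240/np.tan(np.radians(f["fovy"])/2)
C=R@M[:3,3]+s["position"]
hsv=cv2.cvtColor(f["pixels"],cv2.COLOR_RGB2HSV);m=((hsv[...,0]<14)&(hsv[...,1]>130)&(hsv[...,2]>100)).astype(np.uint8)
n,l,st,ce=cv2.connectedComponentsWithStats(m)
for i in range(1,n):
    if st[i,4]<500:continue
    d=R@M[:3,:3]@[(ce[i,0]-f["cx"])/F,(ce[i,1]-f["cy"])/F,1];print(st[i],ce[i],C+d*(.068-C[2])/d[2])
E
```

```text
7.45 [0.47560034 0.16679172 0.1850533 ] [-3.14145521e+00 -1.56606867e-04  2.24119387e-01]
[ 275  192   82   81 5078] [314.96809768 232.34875935] [0.47645554 0.16812316 0.068     ]
[ 545  329   95   88 4884] [598.23730549 368.35339885] [ 0.40423612 -0.12438978  0.068     ]
```

View pics/w2.png

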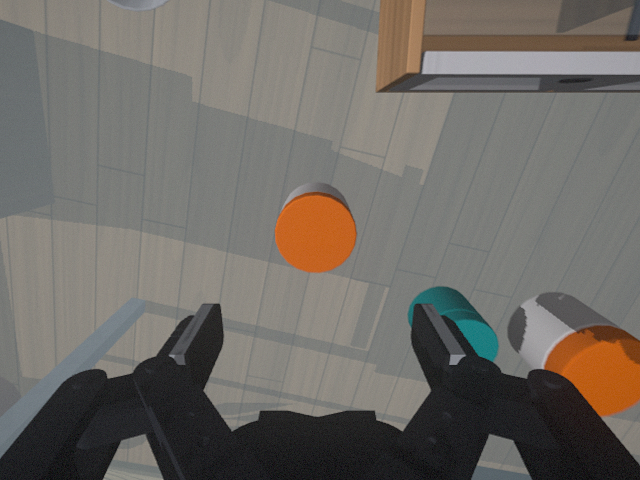

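The canister at (315,232) stands upright, clear of the cabinet. Next I'll close the fingers and go in front of the right door's pad.

Emit:
jog_arm --pt "0.15 0.66 0 0 0" --pt "0.15 0.66 0 0 0" --pt "0.15 0.66 0 0 0" --pt "0.15 0.66 0 0 0" --pt "0.15 0.66 0 0 0" --pt "0.15 0.66 0 0 0" --pt "0.15 0.66 0 0 0" --pt "0.15 0.66 0 0 0" --pt "0.15 0.66 0 0 0" --pt "0.15 0.66 0 0 0" --pt "0.15 0.66 0 0 0" --pt "0.15 0.66 0 0 0"

```text
clock: 8.7
position: [0.5815, -0.0535, 0.1837]
tool_rot: [-3.142, -0.0, 0.224]
force: [-0.2, 0.3, 0.6]
grip_width: -0.0003
finger_force: 0.0
```

Emit:
jog_arm --pt "0 0 0.7 0 0" --pt "0 0 0.8 0 0" --pt "0 0 0.8 0 0" --pt "0 0 0.8 0 0" --pt "0 0 0.5 0 0" --pt "0 0 0.2 0 0" --pt "0 0 0 0 0" --pt "0 0 0 0 0"

```text
clock: 9.5
position: [0.5818, -0.0527, 0.0702]
tool_rot: [3.141, -0.001, 0.224]
force: [0.2, -0.2, -0.2]
grip_width: -0.0001
finger_force: 0.0
```

```bash
python3 - <<'E'
from workcell import bot
from h import *
s=bot.observe();p=s["position"];print(s["clock"],p)
c,q=np.cos(.223),np.sin(.223);print(np.array([[c,q],[-q,c]])@(p[:2]-[.7041,.0129]))
f=bot.grab_frame("side")
cv2.imwrite("pics/s2.png",cv2.resize(f["pixels"][100:300,220:470,::-1],None,fx=3,fy=3,interpolation=cv2.INTER_CUBIC))
E
```

```text
9.5 [ 0.58184786 -0.05273277  0.07020252]
[-0.13374008 -0.03697076]
```

View pics/s2.png

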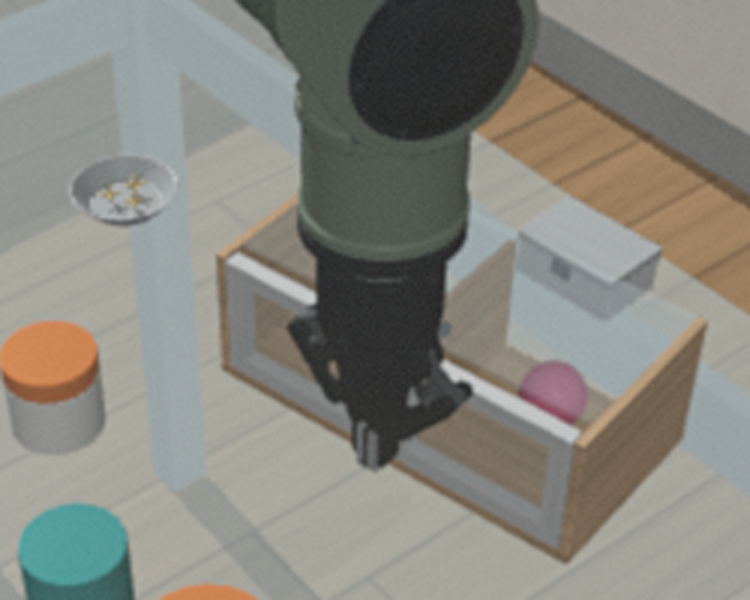

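Emit:
jog_arm --pt "0 0 -0.33 0 0" --pt "0.3 0 0 0 0" --pt "0.3 0 0 0 0" --pt "0.3 0 0 0 0" --pt "0.3 0 0 0 0" --pt "0.1 0 0 0 0" --pt "0 0 0 0 0" --pt "0 0 0 0 0"

```text
clock: 10.35
position: [0.6191, -0.0441, 0.079]
tool_rot: [-3.142, 0.001, 0.224]
force: [-0.4, 0.1, 0.3]
grip_width: -0.0
finger_force: 0.0
```

Emit:
jog_arm --pt "0.07 0 0 0 0" --pt "0.07 0 0 0 0" --pt "0.07 0 0 0 0" --pt "0 0 0 0 0"

```text
clock: 10.75
position: [0.6258, -0.0424, 0.0792]
tool_rot: [-3.142, -0.0, 0.225]
force: [0.0, 0.6, 0.1]
grip_width: 0.0001
finger_force: 0.0
```

Emit:
jog_arm --pt "0.05 0 0 0 0" --pt "0.05 0 0 0 0" --pt "0 0 0 0 0"

```text
clock: 11.05
position: [0.6283, -0.0419, 0.0791]
tool_rot: [-3.142, 0.001, 0.224]
force: [-2.1, -0.6, 1.2]
grip_width: 0.0001
finger_force: 0.9
```

Emit:
jog_arm --pt "0.05 0 0 0 0" --pt "0.05 0 0 0 0" --pt "0 0 0 0 0"

```text
clock: 11.35
position: [0.6314, -0.0411, 0.0791]
tool_rot: [-3.141, 0.0, 0.224]
force: [-3.8, 0.6, 0.8]
grip_width: -0.0
finger_force: 1.6
```

Emit:
jog_arm --pt "0.05 0 0 0 0" --pt "0 0 0 0 0" --pt "0 0 0 0 0"

```text
clock: 11.65
position: [0.6323, -0.0409, 0.079]
tool_rot: [-3.141, 0.001, 0.224]
force: [-7.0, 0.3, 2.5]
grip_width: 0.0001
finger_force: 3.5
```

Emit:
jog_arm --pt "0.04 0 0 0 0" --pt "0 0 0 0 0" --pt "0 0 0 0 0"

```text
clock: 11.95
position: [0.6324, -0.0409, 0.079]
tool_rot: [-3.141, 0.003, 0.224]
force: [-14.8, -0.1, 8.3]
grip_width: 0.0004
finger_force: 7.0
```

The force jump says the door is at its stop, so the catch should have let go. I'll withdraw.

Emit:
jog_arm --pt "-0.3 0 0 0 0" --pt "-0.6 0 0 0 0" --pt "-0.9 0 0 0 0" --pt "-0.9 0 0 0 0" --pt "-0.6 0 0 0 0" --pt "0 0 -0.9 0 0" --pt "0 0 -0.9 0 0" --pt "0 0 -0.9 0 0" --pt "0 0 -0.9 0 0" --pt "0 0 -0.9 0 0" --pt "0 0 0 0 0" --pt "0 0 0 0 0"

```text
clock: 13.15
position: [0.5378, -0.0626, 0.2145]
tool_rot: [3.141, -0.002, 0.225]
force: [-0.4, -0.0, 0.8]
grip_width: -0.0001
finger_force: 0.0
```

```bash
python3 - <<'E'
from workcell import bot
import cv2
f=bot.grab_frame("side")
cv2.imwrite("pics/s3.png",cv2.resize(f["pixels"][140:340,215:480,::-1],None,fx=3,fy=3,interpolation=cv2.INTER_CUBIC)[:600,:800])
E
```

```text
(no output)
```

View pics/s3.png

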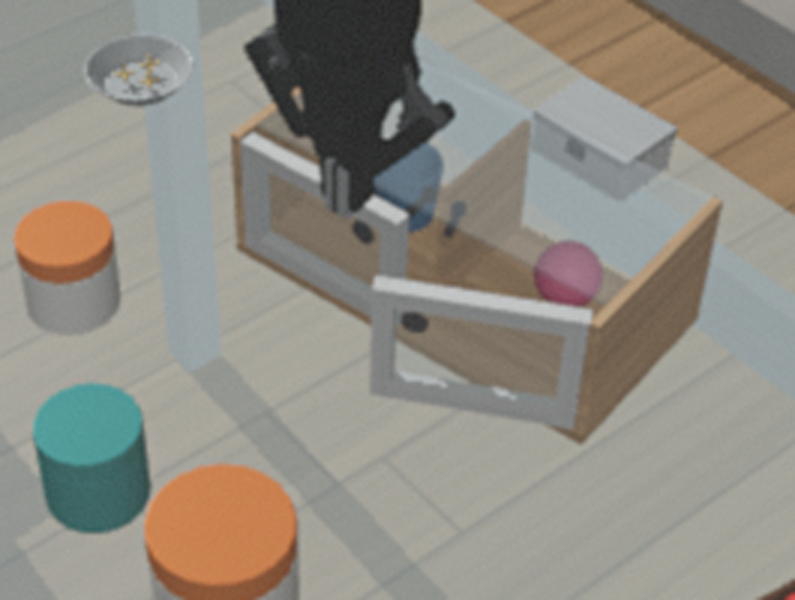

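The right door, free edge at (375,335), stands ajar in front of the ball. The left door is shut, the canister at (68,265) is upright beside the cabinet, and the hand is clear.

Emit:
jog_arm --pt "0 0 0 0 0" --pt "0 0 0 0 0" --pt "0 0 0 0 0"

```text
clock: 13.5
position: [0.5373, -0.0627, 0.2137]
tool_rot: [-3.142, 0.001, 0.224]
force: [-0.7, 0.1, 0.4]
grip_width: -0.0
finger_force: 0.0
```

```bash
python3 -c "
from workcell import bot
print(bot.job_done())"
```

```text
the job is handed in; nothing more can be done
None
```

I handed the job in at 13.5 s: the small canister was slid upright to about 200 mm left of the cabinet's middle, and the right door (the ball's) sprang ajar with the left still shut; the hand-in gave no verdict.

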